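Butt a battery module against its row and close the keeper

ROBOT

A 6-joint arm with a two-finger parallel gripper is mounted at the origin on the work surface. World frame = base frame: x ahead of the robot, y to its left, z up, the work surface at z = 0. Lengths are in m, angles in rad, forces in N, time in s.
With the tool pointing down it reaches from about 0.35 to 0.875 m from the base axis. Payload 15.5 kg.
Tool frame: the origin (TCP) lies at the very end of the fingers, on their centre line; the grasp point (between the pads) lies 19 mm behind it; z points along the fingers, y is the line along which they close (so a half turn about z gives the same grasp; the last joint's range is limited). The gripper opens to 85 mm and grips with 20 to 120 N. Pads are 22 mm wide; open, the fingers measure 114 mm over their backs; the gripper's body (76 mm by 85 mm) begins 54 mm behind the grasp point. The pads swing forward as they close: fully open they stand 13 mm farther back than shut.
Start: joints at [-1.363, 0.494, 1.345, -0, 1.302, -0.096], TCP at [0.186, -0.597, 0.231] pointing down, gripper open.
Joint ranges: [-2.91, 2.91], [-0.82, 2.16], [0.22, 2.67], [-1.22, 4.37], [0.12, 2.79], [-3.08, 3.08]. Speed limits (rad/s): [1.89, 1.89, 2.57, 3.01, 3.01, 3.01].

INTERFACE

Orientations are given as [roll, pitch, yaw] about the fixed x, y, z axes, in that order (R = Rz(yaw) Ry(pitch) Rx(roll)).
In Python, from workcell import robot gives the robot as it stands.
- The arm moves only by the tool step_arm, never from a script. Its argument "steps" is a list of rows, each a list of 7 numbers: the finger opening in cm, from 0 to 8.54, then the shift along the tool's x, y, z in cm, then the turn, a rotation vector about the tool's x, y, z in degrees. A call has 1 to 10 rows; each row shifts and turns the commanded pose from where the row before left it, along the tool's axes as they then stand; what a row does not reach is not made up. A row lasts 1/12 s, in which the tool goes at most 41.7 mm and 7.16 degrees, less where a joint would pass 70% of its speed; a pose out of reach is approached as far as the arm can. A call is refused whole if a number of a shift passes 4.17 or a number of a turn 7.16, either way. A call with a gripper value outside its range is refused whole. The fingers move at their own pace and stop on an object; "grip_force" is the grip in N (left out, the last holds). Time passes only in rows, so rows that do not move let the fingers close. It gives the time, the measured TCP pose, the force, the opening and the grip force at its end, in the units of the state.
- robot.state(): the state, without advancing time (a new reading comes with each control period).
- robot.read_camera(name): name is "scene" or "top" or "wrist"; returns a dict with "color" (400x640x3 uint8, red, green, blue), "depth" (400x640 float32, m along the optical axis (not along the pixel's ray), 0 where there is no reading), "vfov" (degrees; the focal length in pixels is half the picture's height over the tangent of half this angle, whatever the lens; pixels are square), "cx", "cy" (the principal point, pixels), "camera_from_world" (4x4, takes a point from world to camera coordinates); the wrist camera has in their place "mount" (4x4, takes a point from camera to tool coordinates, whose origin is the TCP and whose axes are the flange's). Camera axes: x right, y down, z forward; pixel columns grow to the right and rows downward; lengths in m; the calibration is good to about 2 mm. A picture is of the moment at which its call begins: read the wrist's pose just before it.
- robot.sign_off(): hands the job in; it is judged then, once.
Trained networks look in a picture, given as the dict that the camera call returned (one of the last four; its "shot" number tells which), for a name from the list of things; names that differ only in an ending like _2 or _b are one class to them, and where a whole thing is asked for, a point or a joint stands for the part that bears it (a point fixed in the world has none). Each returns a list of dicts, best first, with "p" (0 to 1); they miss things now and then, are a little off and sometimes report something else, mostly with a low value. They report only what shows in the picture. A call takes as long as a camera call. They do not tell look-alikes from the thing itself.
- robot.trace(query, picture): "region" (400x640 bool, what is visible of it) and "box" ([left, top, width, height] in pixels, round what is visible of it).
The state is a dict: "t": time; "q": joint angles; "joint_velocities": joint speeds; "tau": joint torques, N m; "position": TCP position; "tool_rot": TCP orientation; "ft_force": force on the tool from outside, world axes, zero at the start; "moment": the same for the moment, N m; "opening": finger opening in m; "gripper_force": force on a finger pad.
Only numpy, scipy, OpenCV 4.12 (cv2) and the standard library are available. Lean on these libraries where they do the work, as an engineer would, in place of code of your own. Each camera call takes 0.05 s, during which the arm holds its last target. There are 200 camera calls.

TASK

Lay the loose battery module flat on the assembly jig beside the row of bonded modules, its end against the fence, and butt it flush against the row with no gap, pressing the joint together with at least 5 N for half a second and never more than 30 N so that the adhesive takes. Then swing the jig's keeper arm round until it lies square to the fence, along the closed seam, and let go of everything. Leave the other things on the bench alone.

Things in the scene. Friction and masses are not known exactly. Their poses are not given: they have to be found in the camera images.
- module: the loose battery module, a black hard-shell block 110 (its x) x 56 (its y) x 22 mm high with a light label and a narrow brass strip on top, about 0.2 to 0.35 kg, lying flat on the bench; it is the only thick loose block and is the same as the modules on the jig. Origin: centre of its underside. Either end may go to the fence.
- jig: the assembly jig, fixed to the bench: an aluminium base plate 8 mm thick, reaching in the jig's own axes from x = -75 to 110 mm and y = -110 to 150 mm. Origin at its underside (bench level). On the plate stands a steel fence along y, its near face at x = 55 mm, 14 mm thick in x, top 22 mm above the bench. Plain top elsewhere; the loose module slides on it, taking 1 to 3 N of the push.
- row: the two modules already bonded to the jig (fixed, unyielding), each 110 mm along the jig's x, ends on the fence; tops 30 mm above the bench. Same origin and axes as the jig. The free side face of the row, to be joined, is the plane y = 20 mm, from x = -55 to 55 mm, facing the jig's -y; the row reaches from there to y = 132 mm.
- seat (a point): where the module's origin must finally be: jig axes (0, -8, 8) mm, that is on the plate, end on the fence and side on the row, long side along the jig's x. This point's axes are the jig's.
- keeper (a joint): angle of the keeper arm about its upright pivot. 0: the arm points along the jig's +y; it grows counter-clockwise seen from above; at 1.571 the arm points along the jig's -x, square to the fence, over the seam at y = 20 mm. Range 0 to 2.4; friction (about 1 N at the knob) holds it wherever it is left.
- pivot (a point): top of the keeper arm's hub, on its upright pivot axis, at jig (90, 20) mm, 50 mm above the bench, behind the fence in line with the seam; hub 28 mm across. The arm is a steel bar 20 mm wide, reaching 135 mm from the pivot, 36 to 44 mm above the bench: it passes 6 mm above the modules.
- knob_mid (a point): the upright black knob of the keeper arm, a round post 16 mm in diameter, 120 mm from the pivot, standing from 44 to 79 mm above the bench. This point lies on its axis, 64 mm above the bench.
- tablet_cell: bystander: a flat tablet battery 90 x 80 x 7 mm, lying on the bench; leave it. Origin: centre of its underside.
- spring_clamp: bystander: black spring clamp about 110 mm long, lying on the bench.
- tape_roll: bystander: roll of amber tape, 80 mm across, 20 mm high.
- screwdriver: bystander: screwdriver 160 mm long, lying on the bench.
- spudger: bystander: flat black plastic pry bar 120 x 12 x 5 mm, lying on the bench.
Things that resemble listed ones, but are neither listed nor needed, are in the scene too. What is shaped like the module but green or turquoise is not meant.

How it is judged:
On the way, in this order (a step that is already met when the one before it is completed fails the run):
1. the module is pressed flush against the row with 5 N or more for half a second (contact force between module and row above 5 N and x of module in the frame of seat between -0.004 and 0.002 m and y of module in the frame of seat between -0.0025 and 0.002 m and z of module in the frame of seat between -0.002 and 0.002 m and angle between the x axis of module and the x axis of jig, either way round below 0.025 rad and angle between module's own z axis and vertical below 0.05 rad), for 0.5 s.
2. then the keeper arm is swung square to the fence, over the seam (value of joint keeper between 1.471 and 1.671 rad and x of module in the frame of seat between -0.004 and 0.002 m and y of module in the frame of seat between -0.0025 and 0.002 m and z of module in the frame of seat between -0.002 and 0.002 m and angle between the x axis of module and the x axis of jig, either way round below 0.025 rad and angle between module's own z axis and vertical below 0.05 rad), for 0.2 s.
At the end, for the whole second after the job is handed in: The module lies flat on the jig plate, within 2.5 mm of the row and 4 mm of the fence and parallel to the row within 0.025 rad; the keeper arm stands within 0.1 rad of square to the fence (1.571); both are at rest and released (all of step 2 and linear speed of module below 0.01 m/s and velocity of joint keeper between -0.05 and 0.05 rad/s); the robot touches nothing.
It fails at once if the module is pressed against the row with more than 30 N (contact force between module and row above 30 N).
It fails at once if a bystander is shifted by more than 20 mm (distance of any of tablet_cell, spring_clamp, tape_roll, screwdriver, spudger from where it was at the start of the episode above 0.02 m).
It also fails if it takes over 67 s, if anything falls off the work surface, if the arm or the gripper's body presses on something with over 40 N, if the wrist force passes 120 N, or if a joint passes its speed limit or range.

## Working session

There is one attempt and no reset: what is moved stays moved. The work goes in short steps, Python scripts to look and compute and a tool call to move; the robot and the scene stay as the last step left them, time stands still between calls to the robot, and variables do not carry over. Pictures are saved under pics/ and viewed, at most 10 in all, crops included, and the job is handed in when it is done.

Besides the shell and the picture viewer there is one more tool, called after ">>>" as name([rows], argument=value, ...), one row to a line, values as JSON. step_arm: Moves the arm, as the interface text tells. Its arguments: {"type":"object","properties":{"steps":{"type":"array"},"grip_force":{"type":"number"}},"required":["steps"]}

```bash
mkdir -p pics; cat > h.py <<'E'
import numpy as np, cv2
from workcell import robot
def K(p):
    f=p["color"].shape[0]/2/np.tan(np.radians(p["vfov"])/2); return f,p["cx"],p["cy"]
def world(p,mask=None):
    f,cx,cy=K(p); d=p["depth"]; v,u=np.nonzero((d>0) if mask is None else (mask&(d>0)))
    z=d[v,u]; P=np.c_[(u-cx)*z/f,(v-cy)*z/f,z]
    T=np.linalg.inv(p["camera_from_world"]); return P@T[:3,:3].T+T[:3,3],u,v
def save(p,n): cv2.imwrite("pics/"+n+".png",p["color"][:,:,::-1])
E
python3 - <<'E'
from h import *
for n in ("top","scene"):
    p=robot.read_camera(n); save(p,n); print(n,p["vfov"],np.linalg.inv(p["camera_from_world"])[:3,3].round(3))
    for q in ("module","jig","row","keeper","knob_mid","tablet_cell","spring_clamp","tape_roll","screwdriver","spudger"):
        for r in robot.trace(q,p)[:3]:
            P,u,v=world(p,r["region"])
            if len(P)<5: continue
            zt=np.median(P[:,2]); 
            rect=cv2.minAreaRect((P[:,:2]*1000).astype(np.float32))
            print(n,q,round(r["p"],2),r["box"],"med",np.median(P,0).round(3),"rect",np.round(rect[0],1),np.round(rect[1],1),round(rect[2],1))
print(robot.state())
E
```

```text
top 55.51645522346604 [ 0.419 -0.065  0.989]
top module 0.87 [441.9, 242.5, 50.0, 33.0] med [ 0.315 -0.402  0.021] rect [ 311.3 -403.9] [ 63.7 110.6] 17.0
top module 0.8 [433.5, 160.3, 40.5, 52.2] med [ 0.502 -0.373  0.021] rect [ 500.5 -374.9] [112.9  56.9] 28.4
top module 0.74 [398.4, 284.6, 48.9, 47.4] med [ 0.191 -0.296  0.021] rect [ 190.  -298.3] [111.8  57.3] 46.8
top jig 0.6 [223.6, 126.6, 113.0, 91.1] med [0.526 0.075 0.008] rect [528.7  79.5] [264.9 189.4] 77.9
top row 0.97 [229.5, 146.1, 54.9, 53.9] med [0.514 0.132 0.029] rect [523.5 139.7] [123.2 111.8] 78.7
top keeper 0.64 [236.4, 135.7, 51.4, 37.4] med [0.566 0.113 0.043] rect [569.4 117.3] [ 34.3 146.7] 30.8
top keeper 0.57 [398.1, 214.4, 7.1, 26.7] med [ 0.395 -0.244  0.023] rect [ 392.2 -244.5] [21.8 74.3] 86.7
top knob_mid 0.72 [239.3, 138.7, 48.9, 32.3] med [0.564 0.116 0.043] rect [569.7 116.9] [ 34.3 147.6] 30.8
top tablet_cell 0.71 [360.7, 135.3, 38.6, 35.9] med [ 0.582 -0.183  0.006] rect [ 584.  -182.4] [94.5 81.3] 11.1
top spring_clamp 0.86 [396.9, 76.7, 40.4, 44.5] med [ 0.722 -0.257  0.017] rect [ 719.7 -2
[... 2053 characters left out ...]
84.1] [120.2  15. ] 2.5
{'t': 1.1, 'q': array([-1.36346788e+00,  4.93630628e-01,  1.34551093e+00,  2.74431630e-05,
        1.30250816e+00, -9.54976334e-02]), 'joint_velocities': array([ 0.00145034,  0.00114184, -0.00019398, -0.00107625, -0.0010336 ,
       -0.00032322]), 'tau': array([-4.97986635e-03, -8.82059026e+01, -3.84258664e+01, -1.06146752e-03,
        9.65941217e-04,  6.85605573e-05]), 'position': array([ 0.18639824, -0.59654959,  0.2312542 ]), 'tool_rot': array([-3.14153837e+00, -3.17818727e-05,  3.02818808e-01]), 'ft_force': array([ 0.30582787,  1.12393986, -0.75879637]), 'moment': array([-0.03592128, -0.02575705,  0.00141832]), 'gripper_force': 0.0, 'opening': 0.08552079019236723}
```

View pics/top.png

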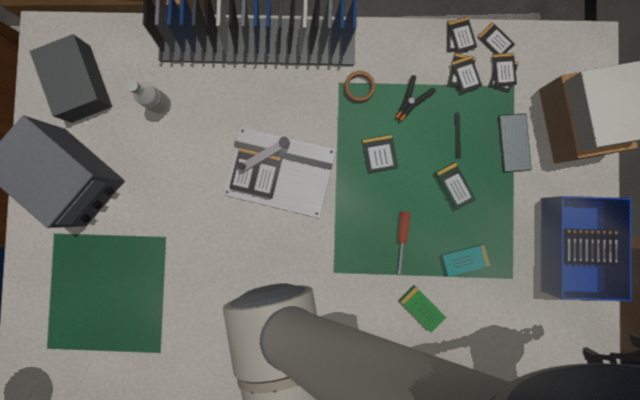

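View pics/scene.png

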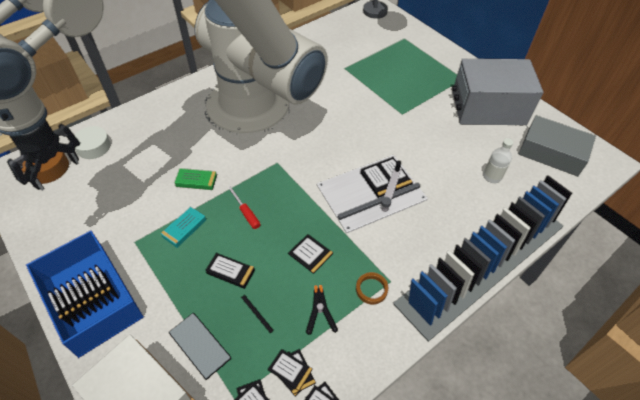

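The loose black module shows at top px (455,186), long axis about 28°. The blocks at (466,261) and (422,308) are coloured look-alikes. The jig is centred near (280,172), with the keeper hub at (285,143) and the knob at (243,167). I'll move over the module first and refine with the wrist camera.

>>> step_arm([
  [8.54,3.66,-1.18,0,0,0,0],
  [8.54,3.66,-1.18,0,0,0,0],
  [8.54,3.66,-1.18,0,0,0,0],
  [8.54,3.66,-1.18,0,0,0,0],
  [8.54,3.66,-1.18,0,0,0,0],
  [8.54,3.66,-1.18,0,0,0,0],
  [8.54,3.66,-1.18,0,0,0,0],
  [8.54,3.66,-1.18,0,0,0,0],
  [8.54,3.66,-1.18,0,0,0,0],
  [8.54,3.66,-1.18,0,0,0,0],
])

```text
t: 1.93
position: [0.5019, -0.3734, 0.2314]
tool_rot: [3.141, -0.0, 0.303]
ft_force: [-0.4, -1.3, -0.3]
opening: 0.0854
gripper_force: 0.0
```

>>> step_arm([
  [8.54,0,0,0,0,0,-5.5],
  [8.54,0,0,0,0,0,-5.5],
  [8.54,0,0,0,0,0,0],
  [8.54,0,0,0,0,0,0],
])

```text
t: 2.27
position: [0.5005, -0.3748, 0.2312]
tool_rot: [-3.142, 0.0, 0.492]
ft_force: [1.0, 0.4, -0.8]
opening: 0.0855
gripper_force: 0.0
```

```bash
cat >> h.py <<'E'
from scipy.spatial.transform import Rotation as Ro
def wrist():
    s=robot.state(); p=robot.read_camera("wrist")
    T=np.eye(4); T[:3,:3]=Ro.from_euler("xyz",s["tool_rot"]).as_matrix(); T[:3,3]=s["position"]
    p["camera_from_world"]=np.linalg.inv(T@p["mount"]); return s,p
def rect(p,m,lo,hi):
    P,u,v=world(p,m); P=P[(P[:,2]>lo)&(P[:,2]<hi)]
    return cv2.minAreaRect((P[:,:2]*1000).astype(np.float32)),np.median(P[:,2]),len(P)
E
python3 - <<'E'
from h import *
s,p=wrist(); save(p,"w1"); print(s["position"],s["tool_rot"],s["ft_force"]); print(p["mount"].round(3),p["vfov"])
for r in robot.trace("module",p)[:2]: print(r["p"],r["box"],rect(p,r["region"],.012,.03))
E
```

```text
[ 0.50051135 -0.37476687  0.23123382] [-3.14152941e+00  6.21673269e-05  4.91990564e-01] [ 1.04851684  0.43472153 -0.83895216]
[[-0.001 -0.964 -0.266  0.067]
 [ 1.    -0.001  0.001 -0.001]
 [-0.001 -0.266  0.964 -0.144]
 [ 0.     0.     0.     1.   ]] 70.25333929107691
0.79 [230.1, 267.9, 83.0, 52.1] (((315.63861083984375, -403.48126220703125), (56.991943359375, 110.02103424072266), 16.15944480895996), np.float64(0.022992075232582787), 2885)
0.73 [292.6, 131.3, 48.3, 85.8] (((502.4169616699219, -374.69354248046875), (110.05239868164062, 55.00542068481445), 29.394344329833984), np.float64(0.02311929544283592), 3793)
```

View pics/w1.png

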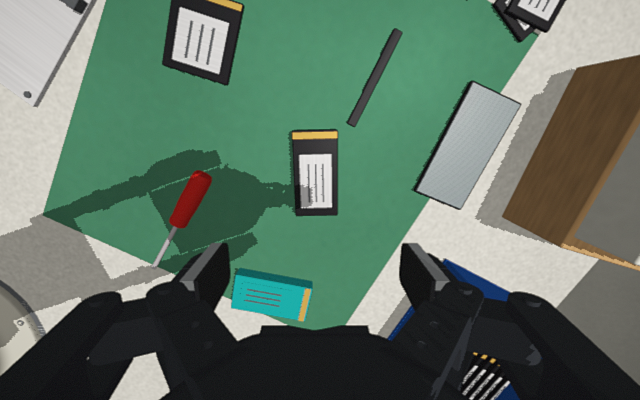

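The wrist image shows the module centred at px (315,172), yaw about 29°. That agrees with the top camera, so I'll descend and grip.

>>> step_arm([
  [8.54,0.15,0,3.8,0,0,-1],
  [8.54,0,0,3.8,0,0,0],
  [8.54,0,0,3.8,0,0,0],
  [8.54,0,0,3.8,0,0,0],
  [8.54,0,0,3.0,0,0,0],
  [8.54,0,0,2.0,0,0,0],
  [8.54,0,0,1.5,0,0,0],
  [8.54,0,0,1.0,0,0,0],
  [8.54,0,0,0,0,0,0],
])

```text
t: 3.12
position: [0.5009, -0.3737, 0.0025]
tool_rot: [-3.139, 0.001, 0.51]
ft_force: [-1.3, 0.5, 0.1]
opening: 0.0854
gripper_force: 0.0
```

>>> step_arm([
  [4,0,0,0,0,0,0],
  [4,0,0,0,0,0,0],
  [4,0,0,0,0,0,0],
  [4,0,0,0,0,0,0],
  [4,0,0,0,0,0,0],
  [4,0,0,0,0,0,0],
  [4,0,0,0,0,0,0],
  [4,0,0,0,0,0,0],
], grip_force=50)

```text
t: 3.78
position: [0.5024, -0.3747, 0.0059]
tool_rot: [3.139, -0.001, 0.512]
ft_force: [-1.4, -0.4, 6.3]
opening: 0.0545
gripper_force: 53.3
```

>>> step_arm([
  [4,0,0,-2,0,0,0],
  [4,0,0,-4,0,0,0],
  [4,0,0,-4,0,0,0],
  [4,0,0,-4,0,0,0],
  [4,0,0,0,0,0,6.8],
  [4,0,0,0,0,0,6.8],
  [4,0,0,0,0,0,6.8],
  [4,0,0,0,0,0,6.8],
  [4,0,0,0,0,0,6.8],
  [4,0,0,0,0,0,7.1],
])

```text
t: 4.62
position: [0.5019, -0.3741, 0.1453]
tool_rot: [3.141, -0.001, -0.211]
ft_force: [-0.3, 0.3, -2.4]
opening: 0.0547
gripper_force: 54.6
```

>>> step_arm([
  [4,-0.8,-3.6,0,0,0,0],
  [4,-0.8,-3.6,0,0,0,0],
  [4,-0.8,-3.6,0,0,0,0],
  [4,-0.8,-3.6,0,0,0,0],
  [4,-0.8,-3.6,0,0,0,0],
  [4,-0.8,-3.6,0,0,0,0],
  [4,-0.8,-3.6,0,0,0,0],
  [4,-0.8,-3.6,0,0,0,0],
  [4,0,0,0,0,0,0],
  [4,0,0,0,0,0,0],
])

```text
t: 5.45
position: [0.4979, -0.0774, 0.1452]
tool_rot: [3.142, -0.001, -0.202]
ft_force: [-0.6, -1.0, -1.7]
opening: 0.0547
gripper_force: 54.7
```

```bash
cat >> h.py <<'E'
from scipy.optimize import least_squares
E
python3 - <<'E'
from h import *
s,p=wrist(); save(p,"w2"); print(s["position"],s["tool_rot"],s["ft_force"],s["opening"])
np.savez("w2.npz",**{k:v for k,v in p.items() if k!="shot"})
for q in ("row","keeper","jig","module"):
    for r in robot.trace(q,p)[:2]:
        print(q,r["p"],r["box"],rect(p,r["region"],.0,.2))
        if q=="row": print(rect(p,r["region"],.024,.035))
P,u,v=world(p)
R=Ro.from_euler("z",-12,degrees=True).as_matrix()[:2,:2]; J=(P[:,:2]-[.507,.064])@R
# height-map profiles
b=(abs(J[:,0]+.02)<.02)
z=P[:,2]
def edge(sel,axis,lo,hi,zt):
    out=[]
    return out
# row free face: among points z 24..35 in x -40..20, min y per x bin
for x in np.arange(-.05,.05,.01):
    m=(abs(J[:,0]-x)<.005)&(z>.024)&(z<.033)&(abs(J[:,1]-.05)<.06)
    if m.sum(): print("row y edge",round(x,3),np.percentile(J[m,1],1).round(4),J[m,1].max().round(4))
for y in np.arange(-.1,.01,.01):
    m=(abs(J[:,1]-y)<.005)&(z>.016)&(z<.028)&(abs(J[:,0]-.06)<.03)
    if m.sum()>5: print("fence x",round(y,3),J[m,0].min().round(4),J[m,0].max().round(4),m.sum())
E
```

```text
[ 0.49793799 -0.0774222   0.14523199] [ 3.14152682e+00 -1.28709881e-03 -2.02150294e-01] [-0.58974192 -0.95728976 -1.66266151] 0.054726275207383254
row 0.87 [18.6, 155.4, 151.1, 111.9] (((519.21337890625, 152.81256103515625), (145.90074157714844, 122.87457275390625), 78.45275115966797), np.float64(0.030826003239509625), 11818)
(((522.2393798828125, 135.8716278076172), (113.78553771972656, 110.20890808105469), 78.49515533447266), np.float64(0.030907734394234387), 10792)
keeper 0.71 [0.9, 100.9, 145.3, 133.5] (((556.161376953125, 157.365966796875), (55.401458740234375, 235.35150146484375), 27.768341064453125), np.float64(0.04522094207581473), 5515)
jig 0.94 [2.0, 94.0, 282.0, 179.7] (((533.101806640625, 103.85932159423828), (313.7579040527344, 185.1339569091797), 78.1146469116211), np.float64(0.010558193407028515), 41731)
module 0.65 [254.9, 145.1, 122.3, 185.9] (((464.3957824707031, -31.82854461669922), (110.86854553222656, 237.06878662109375), 49.27162551879883), np.float64(0.16244262778156618), 20575)
module 0.62 [575.9, 258.6, 63.8, 73.9] (((310.43682861328125, -385.3991394042969), (59.006980895996094, 74.61567687988281), 16.54532814025879), np.float64(0.022482797336868005), 3370)
row y edge -0.05 0.0175 0.11
row y edge -0.04 0.0174 0.1098
row y edge -0.03 0.0175 0.1099
row y edge -0.02 0.0176 0.1098
row y edge -0.01 0.0174 0.1094
row y edge 0.0 0.0175 0.1032
row y edge 0.01 0.0175 0.0924
row y edge 0.02 0.0175 0.1095
row y edge 0.03 0.0175 0.1099
row y edge 0.04 0.0175 0.1098
fence x -0.1 0.0652 0.069 54
fence x -0.09 0.0626 0.069 66
fence x -0.08 0.056 0.0689 146
fence x -0.07 0.0558 0.0688 162
fence x -0.06 0.0558 0.0688 159
fence x -0.05 0.0557 0.0687 165
fence x -0.04 0.0556 0.0686 163
fence x -0.03 0.0556 0.069 159
fence x -0.02 0.0556 0.069 168
fence x -0.01 0.0554 0.0689 171
fence x -0.0 0.0553 0.0689 172
```

View pics/w2.png

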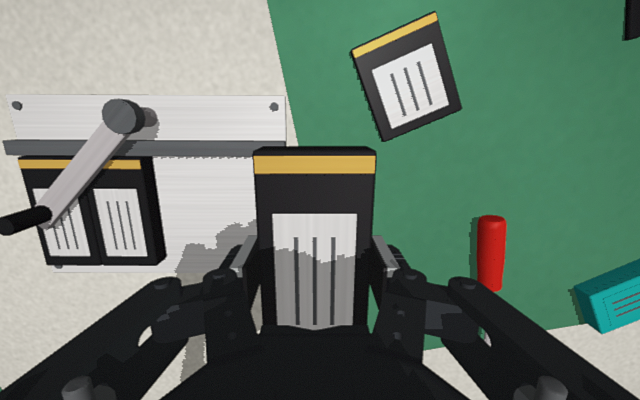

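The image shows the module held straight with its brass end forward (px 255–375, 150). The fence (row 148), row edge (163) and keeper hub (122,115) are all clear. The row face and fence fit gives jig origin (507.0, 61.5) mm, yaw -12.0°. Next I'll move to 26 mm off the row.

>>> step_arm([
  [4,-0.65,-2.6,0,0,0,0.4],
  [4,-0.65,-2.6,0,0,0,0],
  [4,-0.65,-2.6,0,0,0,0],
  [4,-0.65,-2.57,0,0,0,0],
  [4,0,0,3.6,0,0,0],
  [4,0,0,3.6,0,0,0],
  [4,0,0,3.0,0,0,0],
  [4,0,0,1.8,0,0,0],
  [4,0,0,0.4,0,0,0],
  [4,0,0,0,0,0,0],
])

```text
t: 6.53
position: [0.4937, 0.0271, 0.0195]
tool_rot: [3.141, 0.002, -0.213]
ft_force: [-0.1, 0.2, -1.6]
opening: 0.0545
gripper_force: 54.6
```

```bash
cat >> h.py <<'E'
def jig(xy,o=(.5070,.0615),a=-12.0):
    return (np.asarray(xy)-o)@Ro.from_euler("z",a,degrees=True).as_matrix()[:2,:2]
E
python3 - <<'E'
from h import *
s,p=wrist(); save(p,"w3"); print(s["position"],jig(s["position"][:2]),s["tool_rot"],s["ft_force"])
P,u,v=world(p); J=jig(P[:,:2]); z=P[:,2]
for y in np.arange(-.06,-.005,.01):
    m=(abs(J[:,1]-y)<.003)&(z>.031)&(z<.045)&(J[:,0]<.06)&(J[:,0]>0); f=(abs(J[:,1]-y)<.003)&(z>.018)&(z<.027)&(J[:,0]>.045)&(J[:,0]<.08)
    print(round(y,3),"mod front",np.percentile(J[m,0],99).round(4),np.median(z[m]).round(4),"fence",np.percentile(J[f,0],[2,98]).round(4),np.median(z[f]).round(4))
for x in np.arange(.0,.05,.01):
    m=(abs(J[:,0]-x)<.003)&(z>.031)&(z<.045)&(J[:,1]<0)&(J[:,1]>-.09); f=(abs(J[:,0]-x)<.003)&(z>.024)&(z<.034)&(J[:,1]>.005)&(J[:,1]<.06)
    print(round(x,3),"mod y",np.percentile(J[m,1],[1,99]).round(4),"row",np.percentile(J[f,1],1).round(4))
E
```

```text
[0.49368472 0.02712999 0.01945576] [-0.00587838 -0.03638735] [ 3.14126050e+00  2.11258586e-03 -2.13258092e-01] [-0.08276225  0.15976073 -1.62381544]
-0.06 mod front 0.0487 0.0364 fence [0.0487 0.0679] 0.023
-0.05 mod front 0.0486 0.0365 fence [0.0487 0.0679] 0.0229
-0.04 mod front 0.0487 0.0365 fence [0.0487 0.068 ] 0.0229
-0.03 mod front 0.0487 0.0366 fence [0.0488 0.068 ] 0.0229
-0.02 mod front 0.0487 0.0366 fence [0.0488 0.0681] 0.0229
-0.01 mod front 0.0485 0.0364 fence [0.0489 0.0681] 0.0229
0.0 mod y [-0.0763 -0.0088] row 0.0202
0.01 mod y [-0.0634 -0.009 ] row 0.0202
0.02 mod y [-0.0633 -0.0091] row 0.0203
0.03 mod y [-0.0631 -0.0091] row 0.0204
0.04 mod y [-0.0632 -0.0092] row 0.0203
```

>>> step_arm([
  [4,0,0,0.3,0,0,-0.2],
  [4,0,0,0.15,0,0,0],
  [4,0,0,0.1,0,0,0],
  [4,0,0,0,0,0,0],
  [4,0,0,0,0,0,0],
])

```text
t: 7.0
position: [0.4943, 0.0277, 0.0152]
tool_rot: [-3.142, -0.001, -0.209]
ft_force: [0.3, -0.3, -1.2]
opening: 0.0545
gripper_force: 54.7
```

>>> step_arm([
  [4,0.25,0,0,0,0,0],
  [4,0.2,0,0,0,0,0],
  [4,0,0,0.08,0,0,0],
  [4,0.05,0,0,0,0,0],
  [4,0.0,0,0,0,0,0],
  [4,0.0,0,0,0,0,0],
])

```text
t: 7.5
position: [0.499, 0.0267, 0.014]
tool_rot: [-3.142, -0.0, -0.209]
ft_force: [-0.9, 1.0, -1.8]
opening: 0.0546
gripper_force: 54.7
```

>>> step_arm([
  [4,0.05,0,0.03,0,0,0],
  [4,0.05,0,0,0,0,0],
  [4,0.0,0,0,0,0,0],
])

```text
t: 7.75
position: [0.499, 0.0267, 0.0139]
tool_rot: [3.142, 0.002, -0.209]
ft_force: [-5.4, 2.9, 10.1]
opening: 0.0545
gripper_force: 56.1
```

>>> step_arm([
  [4,0,0,-0.04,0,0,0],
  [6.8,0,0,0,0,0,0],
  [6.8,0,0,0,0,0,0],
  [6.8,0,0,0,0,0,0],
  [6.8,0,0,-0.5,0,0,0],
  [6.8,0,0,-2,0,0,0],
  [6.8,0,0,-4,0,0,0],
  [6.8,0,0,-4,0,0,0],
  [6.8,0,0,0,0,0,0],
  [6.8,0,0,0,0,0,0],
])

```text
t: 8.58
position: [0.5014, 0.0264, 0.1215]
tool_rot: [-3.141, -0.005, -0.209]
ft_force: [-0.1, 0.3, 0.3]
opening: 0.0682
gripper_force: 0.0
```

```bash
python3 - <<'E'
from h import *
s,p=wrist(); save(p,"w4"); print(s["position"],jig(s["position"][:2]),s["tool_rot"],s["ft_force"],s["q"])
P,u,v=world(p); J=jig(P[:,:2]); z=P[:,2]
for y in np.arange(-.06,-.01,.01):
    m=(abs(J[:,1]-y)<.003)&(z>.026)&(z<.045)&(J[:,0]<.08)&(J[:,0]>0); f=(abs(J[:,1]-y)<.003)&(z>.018)&(z<.0245)&(J[:,0]>.045)&(J[:,0]<.08)
    print(round(y,3),"mod front",np.percentile(J[m,0],98).round(4),np.median(z[m]).round(4),"fence",np.percentile(J[f,0],[2,98]).round(4),np.median(z[f]).round(4))
for x in np.arange(-.03,.05,.01):
    m=(abs(J[:,0]-x)<.003)&(z>.026)&(z<.045)&(J[:,1]<0.005)&(J[:,1]>-.09); f=(abs(J[:,0]-x)<.003)&(z>.024)&(z<.034)&(J[:,1]>.005)&(J[:,1]<.06)
    print(round(x,3),"mod y",np.percentile(J[m,1],[1,99]).round(4),"row",np.percentile(J[f,1],1).round(4))
E
```

```text
[0.50141296 0.02641064 0.12148653] [ 0.00183054 -0.03548419] [-3.14091135 -0.00494758 -0.20854007] [-0.0504938   0.34112265  0.31471668] [-6.63382836e-02  4.69634218e-01  1.77505254e+00 -3.43812641e-05
  8.91911700e-01  1.71301795e+00]
-0.06 mod front 0.053 0.0309 fence [0.0549 0.0679] 0.0228
-0.05 mod front 0.0531 0.0312 fence [0.0542 0.0679] 0.023
-0.04 mod front 0.053 0.0312 fence [0.0542 0.0679] 0.023
-0.03 mod front 0.0531 0.0312 fence [0.0542 0.0679] 0.023
-0.02 mod front 0.053 0.0311 fence [0.0542 0.0679] 0.0229
-0.03 mod y [-0.0633 -0.0083] row 0.0202
-0.02 mod y [-0.063  -0.0086] row 0.0202
-0.01 mod y [-0.0627 -0.0079] row 0.0203
0.0 mod y [-0.0634 -0.0083] row 0.0203
0.01 mod y [-0.063  -0.0086] row 0.0202
0.02 mod y [-0.0627 -0.0079] row 0.0203
0.03 mod y [-0.0633 -0.0084] row 0.0203
0.04 mod y [-0.0629 -0.0083] row 0.0203
```

View pics/w4.png

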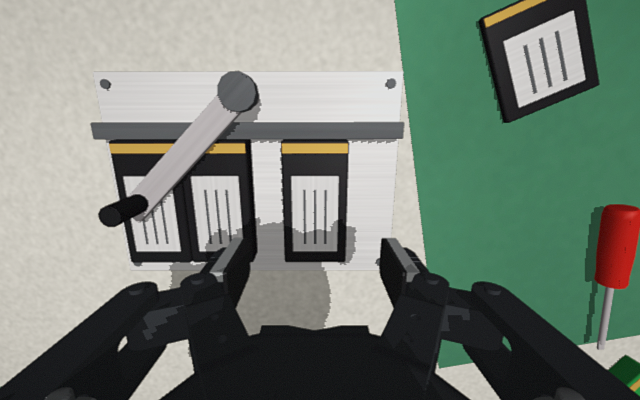

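The module lies square on the plate at the fence (px 283–348, 142–262) with an even 28 mm gap to the row. I'll turn the tool 90° so both fingers push its free side.

>>> step_arm([
  [5,-0.1,3.1,0,0,0,0],
  [5,-0.1,3.05,0,0,0,0],
  [5,0,0,0,0,0,-7],
  [5,0,0,0,0,0,-7],
  [5,0,0,0,0,0,-7],
  [5,0,0,0,0,0,-7],
  [5,0,0,0,0,0,-7],
  [5,0,0,0,0,0,-7],
  [5,0,0,0,0,0,-7],
  [5,0,0,0,0,0,-7],
])

```text
t: 9.47
position: [0.4844, -0.0331, 0.1179]
tool_rot: [-3.14, 0.001, 0.775]
ft_force: [0.0, 0.8, -0.2]
opening: 0.0502
gripper_force: 0.0
```

>>> step_arm([
  [5,0,0,0,0,0,-7],
  [5,0,0,0,0,0,-7],
  [5,0,0,0,0,0,-7],
  [5,0,0,0,0,0,-7],
  [5,0,0,0,0,0,-6],
  [5,0,0,0,0,0,0],
  [5,0,0,0,0,0,0],
])

```text
t: 10.05
position: [0.4847, -0.0332, 0.1182]
tool_rot: [-3.14, 0.0, 1.359]
ft_force: [-0.5, 0.2, 1.1]
opening: 0.0501
gripper_force: 0.0
```

```bash
python3 - <<'E'
from h import *
s=robot.state(); print(s["position"],jig(s["position"][:2]),np.degrees(s["tool_rot"]),s["ft_force"],s["opening"])
E
```

```text
[ 0.48468372 -0.03315353  0.11823044] [-0.00214904 -0.09722494] [-1.79897860e+02  3.09702786e-03  7.78529179e+01] [-0.47507527  0.20127202  1.05506975] 0.05007202928486358
```

>>> step_arm([
  [5,0,0,3.5,0,0,-0.15],
  [5,0,0,3.5,0,0,0],
  [5,0,0,2.2,0,0,0],
  [5,0,0,1.2,0,0,0],
  [5,0,0,0,0,0,0],
  [5,0.8,0,0,0,0,0],
  [5,0.8,0,0,0,0,0],
  [5,0.2,0,0,0,0,0],
  [5,0,0,0,0,0,0],
])

```text
t: 10.8
position: [0.4897, -0.0148, 0.016]
tool_rot: [3.14, -0.0, 1.365]
ft_force: [-0.6, 0.2, 0.4]
opening: 0.0501
gripper_force: 0.0
```

>>> step_arm([
  [5,0.3,0,0,0,0,0],
  [5,0.3,0,0,0,0,0],
  [5,0.3,0,0,0,0,0],
  [5,0.3,0,0,0,0,0],
  [5,0.2,0,0,0,0,0],
])

```text
t: 11.22
position: [0.4919, -0.0017, 0.0152]
tool_rot: [3.141, 0.0, 1.365]
ft_force: [-0.0, -3.7, 2.6]
opening: 0.0498
gripper_force: 1.6
```

```bash
python3 - <<'E'
from h import *
s,p=wrist(); print(s["position"],jig(s["position"][:2]),np.degrees(s["tool_rot"]),s["ft_force"],s["opening"])
P,u,v=world(p); J=jig(P[:,:2]); z=P[:,2]
for y in np.arange(-.06,.02,.01):
    m=(abs(J[:,1]-y)<.003)&(z>.026)&(z<.045)&(J[:,0]<.08)&(J[:,0]>0)
    if m.sum()>5: print(round(y,3),"mod front",np.percentile(J[m,0],98).round(4))
for x in np.arange(-.05,.05,.01):
    m=(abs(J[:,0]-x)<.003)&(z>.026)&(z<.034)&(J[:,1]<0.06)&(J[:,1]>-.04)
    y=np.sort(J[m,1]); 
    if len(y)>5:
        i=np.argmax(np.diff(y)); print(round(x,3),"gap",y[i].round(4),y[i+1].round(4),"min",y[0].round(4))
E
```

```text
[ 0.49194084 -0.00168494  0.01520155] [-0.00159319 -0.06493518] [1.79985212e+02 2.71735214e-03 7.81980724e+01] [-0.00551454 -3.74413006  2.56430458] 0.04984306967009579
-0.06 mod front 0.0366
-0.05 mod front 0.052
-0.04 mod front 0.0519
-0.03 mod front 0.0519
-0.02 mod front 0.052
-0.01 mod front 0.0521
0.0 mod front 0.052
0.01 mod front 0.08
-0.05 gap 0.0023 0.0203 min -0.04
-0.04 gap 0.0023 0.0203 min -0.0399
-0.03 gap 0.0023 0.0204 min -0.04
-0.02 gap 0.0023 0.0205 min -0.04
-0.01 gap 0.0024 0.0204 min -0.04
0.0 gap 0.0024 0.0204 min -0.04
0.01 gap 0.0024 0.0205 min -0.04
0.02 gap 0.0025 0.0205 min -0.0399
0.03 gap 0.0025 0.0205 min -0.04
0.04 gap 0.0025 0.0206 min -0.04
```

>>> step_arm([
  [5,0.3,0,0,0,0,0],
  [5,0.3,0,0,0,0,0],
  [5,0.3,0,0,0,0,0],
  [5,0.3,0,0,0,0,0],
  [5,0.2,0,0,0,0,0],
  [5,0,0,0,0,0,0],
])

```text
t: 11.77
position: [0.4947, 0.0123, 0.015]
tool_rot: [-3.141, -0.0, 1.365]
ft_force: [-0.2, 0.6, -0.1]
opening: 0.0502
gripper_force: 0.0
```

```bash
cat > m.py <<'E'
from h import *
s,p=wrist(); print(s["position"],jig(s["position"][:2]),np.degrees(s["tool_rot"]),s["ft_force"],s["opening"])
P,u,v=world(p); J=jig(P[:,:2]); z=P[:,2]
for y in np.arange(-.04,.01,.01):
    m=(abs(J[:,1]-y)<.003)&(z>.026)&(z<.034)&(J[:,0]<.065)&(J[:,0]>0)
    if m.sum()>5: print(round(y,3),"mod front",np.percentile(J[m,0],98).round(4))
for x in np.arange(-.05,.05,.02):
    m=(abs(J[:,0]-x)<.003)&(z>.026)&(z<.034)&(J[:,1]<0.06)&(J[:,1]>-.04)
    y=np.sort(J[m,1]); 
    if len(y)>5:
        i=np.argmax(np.diff(y)); print(round(x,3),"gap",y[i].round(4),y[i+1].round(4))
E
python3 m.py
```

```text
[0.4946895  0.01229731 0.01501846] [-0.00181167 -0.05068699] [-1.79994131e+02 -9.68408316e-03  7.82148081e+01] [-0.24541049  0.62593679 -0.11954977] 0.050196836390540095
-0.04 mod front 0.0518
-0.03 mod front 0.052
-0.02 mod front 0.052
-0.01 mod front 0.052
0.0 mod front 0.0519
-0.05 gap 0.0165 0.0206
-0.03 gap 0.0166 0.0207
-0.01 gap 0.0166 0.0208
0.01 gap 0.0167 0.0208
0.03 gap 0.0167 0.0209
```

>>> step_arm([
  [5,0.1,0,0,0,0,0],
  [5,0.1,0,0,0,0,0],
  [5,0.06,0,0,0,0,0],
  [5,0,0,0,0,0,0],
])

```text
t: 12.15
position: [0.4951, 0.0144, 0.015]
tool_rot: [-3.141, -0.0, 1.365]
ft_force: [0.6, 0.7, 0.1]
opening: 0.0499
gripper_force: 0.0
```

>>> step_arm([
  [5,0.05,0,0,0,0,0],
  [5,0,0,0,0,0,0],
])

```text
t: 12.32
position: [0.4953, 0.0149, 0.0151]
tool_rot: [-3.142, -0.0, 1.365]
ft_force: [-0.0, -0.2, -0.7]
opening: 0.0499
gripper_force: 0.0
```

>>> step_arm([
  [5,0.04,0,0,0,0,0],
  [5,0,0,0,0,0,0],
  [5,0,0,0,0,0,0],
])

```text
t: 12.57
position: [0.4954, 0.0152, 0.0151]
tool_rot: [-3.142, -0.0, 1.365]
ft_force: [0.9, -0.0, -0.2]
opening: 0.0502
gripper_force: 0.2
```

>>> step_arm([
  [5,0.04,0,0,0,0,0],
  [5,0,0,0,0,0,0],
  [5,0,0,0,0,0,0],
])

```text
t: 12.82
position: [0.4955, 0.0156, 0.0151]
tool_rot: [3.142, -0.0, 1.365]
ft_force: [-1.3, -0.8, -0.1]
opening: 0.0504
gripper_force: 0.3
```

>>> step_arm([
  [5,0.04,0,0,0,0,0],
  [5,0,0,0,0,0,0],
  [5,0,0,0,0,0,0],
])

```text
t: 13.07
position: [0.4956, 0.016, 0.0151]
tool_rot: [3.142, -0.0, 1.365]
ft_force: [-0.0, -1.0, -2.0]
opening: 0.0498
gripper_force: 0.3
```

>>> step_arm([
  [5,0.04,0,0,0,0,0],
  [5,0,0,0,0,0,0],
  [5,0,0,0,0,0,0],
])

```text
t: 13.32
position: [0.4955, 0.0162, 0.0151]
tool_rot: [-3.141, 0.0, 1.365]
ft_force: [-1.0, -5.2, 0.4]
opening: 0.0499
gripper_force: 2.6
```

>>> step_arm([
  [5,0.04,0,0,0,0,0],
  [5,0,0,0,0,0,0],
  [5,0,0,0,0,0,0],
])

```text
t: 13.57
position: [0.4955, 0.0162, 0.0151]
tool_rot: [-3.141, 0.001, 1.365]
ft_force: [-2.9, -10.8, 0.6]
opening: 0.0498
gripper_force: 5.3
```

```bash
python3 m.py
```

```text
[0.4955157  0.01623499 0.01507567] [-0.00182221 -0.04666358] [-1.79986192e+02  4.01568867e-02  7.82066357e+01] [ -2.9433917  -10.76687302   0.63566296] 0.049812786703049165
-0.04 mod front 0.0365
-0.03 mod front 0.0518
-0.02 mod front 0.052
-0.01 mod front 0.0519
0.0 mod front 0.0518
-0.05 gap 0.0205 0.0209
-0.03 gap -0.0373 -0.0365
-0.01 gap 0.0207 0.0211
0.01 gap 0.0207 0.0211
0.03 gap -0.0387 -0.0356
```

>>> step_arm([
  [5,0.03,0,0,0,0,0],
  [5,0,0,0,0,0,0],
  [5,0,0,0,0,0,0],
  [5,0,0,0,0,0,0],
  [5,0,0,0,0,0,0],
  [5,0,0,0,0,0,0],
  [5,0,0,0,0,0,0],
  [5,0,0,0,0,0,0],
  [5,0,0,0,0,0,0],
  [5,0,0,0,0,0,0],
])

```text
t: 14.45
position: [0.4956, 0.0162, 0.0151]
tool_rot: [-3.141, 0.001, 1.365]
ft_force: [-2.4, -14.4, 0.9]
opening: 0.0502
gripper_force: 7.3
```

```bash
python3 - <<'E'
from h import *
s,p=wrist(); save(p,"w5"); print(s["ft_force"],s["gripper_force"])
P,u,v=world(p); J=jig(P[:,:2]); z=P[:,2]
for y in np.arange(-.03,.13,.01):
    m=(abs(J[:,1]-y)<.003)&(z>.027)&(z<.034)&(J[:,0]<.065)&(J[:,0]>-.08)
    if m.sum()>5: print(round(y,3),"front/back",np.percentile(J[m,0],[1,98]).round(4))
m=(z>.040)&(z<.048)&(J[:,1]>-.02)&(J[:,0]<.13); print("keeper bar",cv2.minAreaRect((J[m]*1000).astype(np.float32)),m.sum())
for r in robot.trace("knob_mid",p)[:1]:
    Q,_,_=world(p,r["region"]); k=(Q[:,2]>.07)&(Q[:,2]<.085); print("knob",r["p"],np.median(Q[k],0),jig(np.median(Q[k,:2],0)),k.sum())
E
```

```text
[ -2.38542281 -14.37968541   0.90722569] 7.2521921881707385
-0.03 front/back [-0.0543  0.0508]
-0.02 front/back [-0.0543  0.0505]
-0.01 front/back [-0.0541  0.0508]
0.0 front/back [-0.0541  0.0505]
0.01 front/back [-0.0543  0.0505]
0.02 front/back [-0.0539  0.0508]
0.03 front/back [-0.0539  0.0509]
0.04 front/back [-0.0542  0.0509]
0.05 front/back [-0.0538  0.0485]
0.06 front/back [-0.054   0.0392]
keeper bar ((67.97603607177734, 41.180728912353516), (24.151309967041016, 78.68472290039062), 41.20835494995117) 9080
knob 0.91 [nan nan nan] [nan nan] 0
  return _methods._mean(a, axis=axis, dtype=dtype,
  ret = um.true_divide(
```

View pics/w5.png

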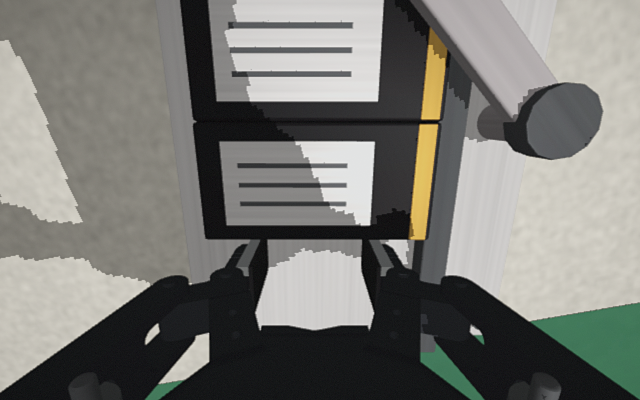

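The module is butted against the row at the seam (px row 122) with its ends flush, and about 14 N was held for about 0.9 s. I'll back off, rise and turn for the knob. The bar fit puts the keeper at about 0.72 rad.

>>> step_arm([
  [5,-0.1,0,0,0,0,0],
  [5,-0.4,0,0,0,0,0],
  [5,-1,0,0,0,0,0],
  [5,0,0,-3.5,0,0,0],
  [5,0,0,-4,0,0,0],
  [5,0,0,-4,0,0,0],
  [5,0,0,-3.5,0,0,0],
  [4,3.5,0,0,0,0,0],
  [4,3.5,0,0,0,0,0],
  [4,3.5,0,0,0,0,0],
])

```text
t: 15.38
position: [0.5146, 0.1055, 0.166]
tool_rot: [3.14, -0.001, 1.363]
ft_force: [0.7, -0.3, 0.1]
opening: 0.0396
gripper_force: 0.0
```

>>> step_arm([
  [4,0,0,0,0,0,-6.56],
  [4,0,0,0,0,0,-6.56],
  [4,0,0,0,0,0,-6.56],
  [4,0,0,0,0,0,-6.56],
  [4,0,0,0,0,0,-6.56],
  [4,0,0,0,0,0,-6.56],
  [4,0,0,0,0,0,-6.56],
  [4,0,0,0,0,0,-6.56],
  [4,0,0,0,0,0,-6.56],
  [4,0,0,0,0,0,-6.56],
])

```text
t: 16.22
position: [0.514, 0.1045, 0.165]
tool_rot: [-3.142, -0.0, 2.515]
ft_force: [-0.2, -0.8, -0.5]
opening: 0.0398
gripper_force: 0.0
```

```bash
python3 - <<'E'
from h import *
s,p=wrist(); save(p,"w6"); print(s["position"],jig(s["position"][:2]),np.degrees(s["tool_rot"]),s["opening"])
t=robot.read_camera("top"); c=robot.read_camera("scene"); save(t,"top2")
for n,q in (("w",p),("top",t),("scene",c)):
    P,u,v=world(q); J=jig(P[:,:2]); z=P[:,2]
    m=(z>.074)&(z<.083)&(np.hypot(J[:,0]-.011,J[:,1]-.110)<.04)
    if m.sum(): print(n,"knob top",np.median(J[m],0).round(4),J[m].min(0).round(4),J[m].max(0).round(4),m.sum())
    m=(z>.027)&(z<.034)&(abs(J[:,0])<.06)&(abs(J[:,1]+.01)<.04)
    if m.sum(): print(n,"mod",J[m].min(0).round(4),J[m].max(0).round(4))
E
```

```text
[0.51401583 0.10451382 0.16497936] [-0.00208056  0.04353253] [-1.79994887e+02 -1.45151060e-02  1.44114303e+02] 0.03983843014079962
w knob top [0.0042 0.1061] [-0.003   0.0986] [0.0125 0.1142] 304
w mod [-0.0563 -0.0354] [0.0538 0.03  ]
top mod [-0.0563 -0.0359] [0.0532 0.0296]
scene knob top [0.0092 0.1024] [-0.0014  0.0964] [0.0156 0.1099] 23
scene mod [-0.0555 -0.0394] [0.0576 0.03  ]
```

View pics/w6.png

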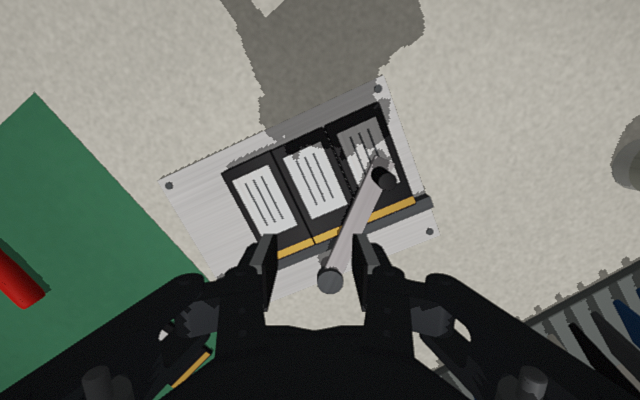

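Knob measured at jig (4.6, 106.4) mm: 121 mm from the pivot, so the keeper is at 0.78 rad. I'll straddle it.

>>> step_arm([
  [4,0.97,3.01,0,0,0,0],
  [4,0.97,3.01,0,0,0,0],
  [4,0,0,0,0,0,0],
  [4,0,0,3.5,0,0,0],
  [4,0,0,3.5,0,0,0],
  [4,0,0,2.5,0,0,0],
  [4,0,0,1.5,0,0,0],
  [4,0,0,0.2,0,0,0],
  [4,0,0,0,0,0,0],
])

```text
t: 17.12
position: [0.5336, 0.1649, 0.0525]
tool_rot: [-3.14, -0.001, 2.507]
ft_force: [-0.2, -0.8, -0.8]
opening: 0.0398
gripper_force: 0.0
```

>>> step_arm([
  [1.8,0,0,0,0,0,0],
  [1.8,0,0,0,0,0,0],
  [1.8,0,0,0,0,0,0],
  [1.8,0,0,0,0,0,0],
], grip_force=20)

```text
t: 17.45
position: [0.5346, 0.1653, 0.054]
tool_rot: [3.14, 0.001, 2.509]
ft_force: [0.6, 0.1, -0.7]
opening: 0.0177
gripper_force: 0.0
```

```bash
python3 - <<'E'
from h import *
s=robot.state(); print(s["position"],jig(s["position"][:2]),np.degrees(s["tool_rot"]),s["ft_force"],s["opening"],s["gripper_force"])
E
```

```text
[0.5345832  0.16529117 0.05401747] [0.00540104 0.10725795] [1.79931874e+02 5.98628167e-02 1.43771887e+02] [ 0.6303618   0.14811232 -0.66384501] 0.017713099017753836 0.0
```

Caged. Now the arc.

>>> step_arm([
  [1.8,0.3,-0.94,0,0,0,0],
  [1.8,0.27,-0.95,0,0,0,0],
  [1.8,0.15,-0.94,0,0,0,0],
  [1.8,0.09,-0.94,0,0,0,0],
  [1.8,0.0,-0.94,0,0,0,0],
  [1.8,-0.05,-0.95,0,0,0,0],
  [1.8,-0.14,-0.93,0,0,0,0],
  [1.8,-0.2,-0.93,0,0,0,0],
  [1.8,0,0,0,0,0,0],
])

```text
t: 18.2
position: [0.4854, 0.1054, 0.053]
tool_rot: [-3.141, -0.0, 2.509]
ft_force: [-0.6, -0.5, 1.4]
opening: 0.0183
gripper_force: 0.0
```

>>> step_arm([
  [1.8,-0.28,-0.93,0,0,0,0],
  [1.8,-0.34,-0.9,0,0,0,0],
  [1.8,0,0,0,0,0,0],
  [1.8,0,0,0,0,0,0],
  [1.8,0,0,0,0,0,0],
])

```text
t: 18.62
position: [0.4806, 0.0885, 0.0531]
tool_rot: [3.142, 0.0, 2.509]
ft_force: [0.7, -0.5, 0.8]
opening: 0.018
gripper_force: 0.0
```

```bash
python3 - <<'E'
from h import *
s,p=wrist(); print(s["position"],jig(s["position"][:2]),s["ft_force"],s["opening"],s["gripper_force"])
P,u,v=world(p); J=jig(P[:,:2]); z=P[:,2]
m=(z>.040)&(z<.048)&(abs(J[:,1]-.02)<.03)&(J[:,0]<.075)&(J[:,0]>-.02); print(m.sum(),np.polyfit(J[m,0],J[m,1],1),np.median(J[m,1]))
E
```

```text
[0.48058628 0.08853006 0.05305429] [-0.03145638  0.02094767] [ 0.70207693 -0.46500174  0.8296574 ] 0.018038400609704387 0.0
492 [-0.22972306  0.016626  ] 0.014337784974802942
```

>>> step_arm([
  [3.5,0,0,0,0,0,0],
  [3.5,0,0,0,0,0,0],
  [3.5,0,0,0,0,0,0],
  [3.5,0,0,-1,0,0,0],
  [3.5,0,0,-3,0,0,0],
  [3.5,0,0,-4,0,0,0],
  [3.5,0,0,-4,0,0,0],
  [3.5,-3,0,-2,0,0,0],
  [3.5,-3,0,0,0,0,0],
  [3.5,0,0,0,0,0,0],
])

```text
t: 19.5
position: [0.5337, 0.0509, 0.1951]
tool_rot: [3.138, 0.006, 2.509]
ft_force: [-0.1, -0.4, -0.4]
opening: 0.0351
gripper_force: 0.0
```

```bash
python3 - <<'E'
from h import *
s,p=wrist(); save(p,"w7"); print(s["position"],jig(s["position"][:2]),s["ft_force"])
c=robot.read_camera("scene")
for n,q in (("w",p),("scene",c)):
    P,u,v=world(q); J=jig(P[:,:2]); z=P[:,2]
    m=(z>.074)&(z<.083)&(np.hypot(J[:,0]+.03,J[:,1]-.02)<.04)
    k=np.median(J[m],0); print(n,"knob top",k,m.sum(),"angle",np.arctan2(.09-k[0],k[1]-.02))
    m=(z>.027)&(z<.034)&(abs(J[:,0])<.07)&(abs(J[:,1]+.01)<.04); print("mod",J[m].min(0).round(4),J[m].max(0).round(4))
E
```

```text
[0.53368238 0.05093162 0.19507683] [ 0.02829659 -0.00478986] [-0.12870211 -0.36882413 -0.35957535]
w knob top [-0.03103098  0.02009517] 249 angle 1.5700100073274263
mod [-0.0563 -0.0355] [0.0535 0.0299]
scene knob top [-0.02909634  0.01716944] 23 angle 1.5945587964462553
mod [-0.0551 -0.0386] [0.0656 0.0131]
```

View pics/w7.png

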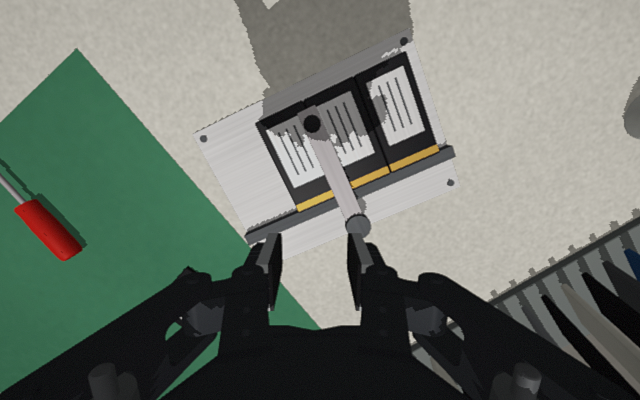

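The keeper bar lies over the seam, from the hub (358,225) to the knob (312,123), at 1.57 rad. The module is in place and the gripper is clear.

```bash
python3 -c "
from workcell import robot; print(robot.sign_off())"
```

```text
the job is handed in; nothing more can be done
None
```

The module is seated flush against the row and the fence, pressed at about 14 N for roughly 0.9 s. The keeper is swung square at about 1.57 rad, everything is released, and the job is handed in; sign-off returned no verdict.

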